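Put the narrow tape roll away in the craft box

TASK

Slide the narrow roll of masking tape off its leaning spindle without straining the spindle, and set it down flat on the floor of the open craft box - put it down, do not drop it. Then shut the lid fully over it. Leave the wide roll on its spindle and do not disturb the shoes, the paint jar or the brush.

Things in the scene. Friction and masses are not known exactly. Their poses are not given: they have to be found in the camera images.
- tape_narrow: the narrow roll of cream masking tape, outer diameter 50, bore 26, 24 high along its axis, about 45 g. It starts on one of the two spindles, its underside on the deck. Origin: centre of its underside; z is the roll's axis.
- tape_mid (a point): the middle of the narrow roll, on its axis, 12 from either face
- tape_wide: the wide roll of the same tape, outer diameter 50, bore 26, 48 high along its axis; on the other spindle, stays there. Origin: centre of its underside; z along its axis.
- deck: the sloping wooden deck of the fixed tape stand, 110 (x) by 230 (y), 10 thick, with two steel spindles of diameter 21 standing square on it at y = -55 and y = +55, their tips 56 above the deck. Origin: centre of the deck's upper face, 50 above the table; z is the direction of the spindles, which lean 30 degrees from vertical away from the robot; x points down the slope, y across.
- box: fixed grey plastic craft box, 130 (x) by 170 (y) by 42 high, walls and floor 5 thick, open at the top. Origin: centre of its underside; its x axis points away from the robot towards the hinged side, z up.
- lid (a joint): hinge of the white lid on the far (+x) upper rim of the box: 0 = shut flat on the box, 1.57 = standing upright, 1.9 = end stop. The stiff hinge stays where it is left. The lid is a plate 130 long (from the hinge), 170 wide, 5 thick, with a tab 50 wide and 12 long in the middle of its free edge.
- lid_hinge (a point): middle of the hinge line, at the height of the box rim and the underside of the shut lid
- lid_edge (a point): outer end of the tab on the lid's free edge, 142 from the hinge line
- shoe_left: bystander: black slip-on shoe, 195 long, 72 wide, 66 high; origin under its middle
- shoe_right: bystander: its fellow of the same size; origin under its middle
- paint_jar: bystander: small glass paint jar with a black cap, diameter 48, 55 high; origin at the centre of its underside
- brush: bystander: paint brush lying on the table, 180 long; origin under its middle
Mind the look-alikes: they are no part of the job. What is shaped like the tape_narrow but orange or yellow is not meant. There is more than one size of the box; the one meant has the size given above.

How it is judged:
On the way, in this order (a step that is already met when the one before it is completed fails the run):
1. the narrow roll has come off the spindle: its underside is above the spindle tips, measured along the spindles (z of tape_narrow in the frame of deck above 0.056 m), for 0.1 s.
2. the narrow roll, still held in the fingers, has been brought down flat to within 12 mm of the box floor (x of tape_mid in the frame of box between -0.05 and 0.05 m and y of tape_mid in the frame of box between -0.07 and 0.07 m and z of tape_mid in the frame of box below 0.029 m and angle between the z axis of tape_narrow and the z axis of box, either way round below 0.3 rad and contact force between the fingers and tape_narrow above 0.5 N), for 0.1 s.
At the end, for the whole second after the job is handed in: The narrow roll lies flat (either face down, within 7 degrees) and still on the floor of the craft box, the lid is shut to within 0.05 rad, and the wide roll is still down on its spindle, less than 20 mm from where it was (x of tape_mid in the frame of box between -0.05 and 0.05 m and y of tape_mid in the frame of box between -0.07 and 0.07 m and z of tape_mid in the frame of box between 0.014 and 0.02 m and angle between the z axis of tape_narrow and the z axis of box, either way round below 0.12 rad and linear speed of tape_narrow below 0.02 m/s and value of joint lid below 0.05 rad and z of tape_wide in the frame of deck below 0.006 m and distance of tape_wide from where it was at the start of the episode below 0.02 m); the robot touches nothing.
It fails at once if the narrow roll strains the stand with more than 40 N (contact force between tape_narrow and deck above 40 N).
It fails at once if the wide roll is moved more than 20 mm (distance of tape_wide from where it was at the start of the episode above 0.02 m).
It fails at once if a shoe, the paint jar or the brush is moved more than 30 mm (distance of any of shoe_left, shoe_right, paint_jar, brush from where it was at the start of the episode above 0.03 m).
It also fails if it takes over 58 s, if anything falls off the work surface, if the arm or the gripper's body presses on something with over 40 N, if the wrist force passes 120 N, or if a joint passes its speed limit or range.

ROBOT

A 6-joint arm with a two-finger parallel gripper is mounted at the origin on the work surface. World frame = base frame: x ahead of the robot, y to its left, z up, the work surface at z = 0. Lengths are in m, angles in rad, forces in N, time in s.
With the tool pointing down it reaches from about 0.275 to 1 m from the base axis. Payload 8.4 kg.
Tool frame: the origin (TCP) lies at the very end of the fingers, on their centre line; the grasp point (between the pads) lies 19 mm behind it; z points along the fingers, y is the direction in which the jaws open and shut (so a half turn about z gives the same grasp; the last joint's range is limited). The gripper opens to 85 mm and grips with 20 to 120 N. Pads are 22 mm wide; open, the fingers measure 114 mm over their backs; the gripper's body (76 mm by 85 mm) begins 54 mm behind the grasp point. The pads swing forward as they close: fully open they stand 13 mm farther back than shut.
Start: joints at [-1.318, 0.353, 1.633, -0, 1.155, -0.002], TCP at [0.158, -0.605, 0.207] pointing down, gripper open.
Joint ranges: [-2.63, 2.63], [-0.92, 2.1], [0.06, 2.66], [-1.3, 4.44], [0, 2.69], [-3.02, 3.02]. Speed limits (rad/s): [2.22, 2.22, 2.79, 3.14, 3.14, 3.14].

INTERFACE

Orientations are given as a unit quaternion [w, x, y, z].
In Python, from station import observe, snapshot, camera_info, ctrl gives the robot as it stands.
- The arm moves only by the shell command python3 -m jog 'ROWS'. ROWS is JSON, one flat list of numbers, 5 for each row, row after row: the shift along the tool's x, y, z in m, then the turn about the tool's z in rad, then the opening, from 0 (shut) to 1 (fully open). In form: [x, y, z, turn, claw, x, y, z, turn, claw, ...]. A call has 1 to 20 rows; each row is the pose to reach, as a shift and turn from the pose commanded when the call began, along the tool's axes at that moment; what a row does not reach only later rows make up. A row lasts 1/12 s, in which the tool goes at most 41.7 mm and 7.16 degrees, less where a joint would pass 70% of its speed; a pose out of reach is approached as far as the arm can. A call with a gripper value outside its range is refused whole. The fingers move at their own pace and stop on an object; the grip force is fixed at half the most. Time passes only in rows, so rows that repeat a pose let the fingers close. It gives the time, the measured TCP pose, the force and the opening at its end, in the units of the state.
- observe(): the state, without advancing time (a new reading comes with each control period).
- snapshot(name): name is "scene" or "top"; returns the picture (420x560x3 uint8, red, green, blue); there is no depth.
- camera_info(name): a dict with "fx", "fy", "cx", "cy" (pixels), "R" (3x3) and "t" (3): a world point X has camera coordinates R X + t. Camera axes: x right, y down, z forward; pixel columns grow to the right and rows downward; lengths in m; the calibration is good to about 2 mm. A picture is of the moment at which its call begins. camera_info takes no time and is no camera call.
- ctrl.close_job(): hands the job in, once; it reports no verdict.
The state is a dict: "t": time; "joints": joint angles; "dq": joint speeds; "tau": joint torques, N m; "position": TCP position; "tcp_rot": TCP orientation; "ft_force": force on the tool from outside, world axes, zero at the start; "moment": the same for the moment, N m; "finger_gap": finger opening in m.
Only numpy, scipy, OpenCV 4.12 (cv2) and the standard library are available. Lean on these libraries where they do the work, as an engineer would, in place of code of your own. Each camera call takes 0.05 s, during which the arm holds its last target. There are 200 camera calls.

## Working session

There is one attempt and no reset: what is moved stays moved. The work goes in short steps, Python scripts to look and compute and a shell command to move; the robot and the scene stay as the last step left them, time stands still between calls to the robot, and variables do not carry over. Pictures are saved under pics/ and viewed, about 8 in all and at most 12, crops included, and the job is handed in when it is done.

```bash
mkdir -p pics; ls
python3 - <<'E'
from station import *
import cv2,json
for n in("scene","top"):
    im=snapshot(n); cv2.imwrite(f"pics/{n}0.png",im[:,:,::-1])
    print(n,camera_info(n))
print(observe())
E
```

```text
pics
scene {'fx': 386.0086907300095, 'fy': 386.0086907300095, 'cx': 275.11927304220336, 'cy': 211.71804534412658, 'R': array([[-0.77768143,  0.62839994, -0.01803074],
       [ 0.46437685,  0.55488774, -0.69025628],
       [-0.42375197, -0.54517255, -0.72334028]]), 't': array([ 0.39693428, -0.27627874,  1.23417568])}
top {'fx': 472.826721919339, 'fy': 472.826721919339, 'cx': 280.0067723559049, 'cy': 209.13622264665497, 'R': array([[-0.02006555, -0.99979019,  0.00411637],
       [-0.98969486,  0.01927875, -0.14188877],
       [ 0.14177964, -0.00692102, -0.98987405]]), 't': array([0.07484816, 0.5923025 , 1.24779878])}
{'t': 0.1, 'joints': array([-1.31838908e+00,  3.53573683e-01,  1.63408459e+00, -3.27055555e-05,
        1.15520955e+00, -2.43647891e-03]), 'dq': array([ 6.66933942e-05, -1.00373466e-03, -9.61990703e-04, -1.50191683e-03,
       -8.55548171e-05, -1.42652149e-03]), 'tau': array([ 3.52581756e-04, -6.06356406e+01, -3.42817640e+01,  6.37673406e-05,
        3.91701615e-03, -1.10100925e-05]), 'position': array([ 0.15740725, -0.60436159,  0.20632941]), 'tcp_rot': array([-6.30746405e-04,  9.91891771e-01,  1.27083863e-01, -9.43213570e-05]), 'ft_force': array([ 0.28862904, -0.70998341,  0.09106133]), 'moment': array([ 0.04420624, -0.0015929 ,  0.03329393]), 'finger_gap': 0.08528075881378434}
```

View pics/scene0.png

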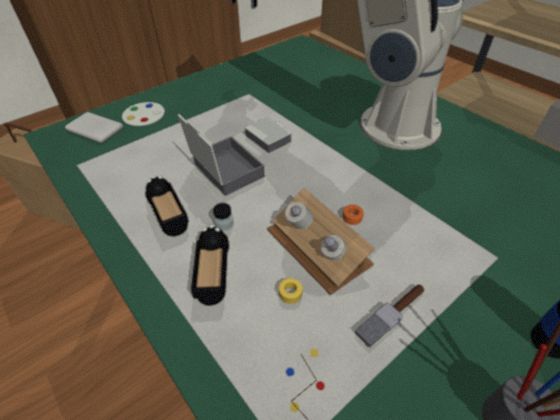

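View pics/top0.png

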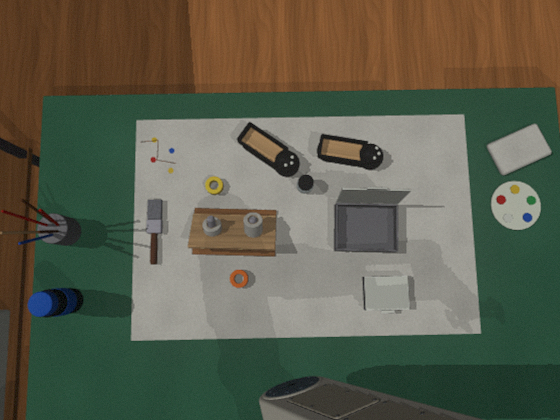

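The top picture has the stand at cols 190–277, rows 208–255, with rolls at about (212,225) and (252,223). The full-size box with its lid up is at about (367,228), and the smaller look-alike is at (386,293). I'll zoom in to tell the rolls apart and get corner pixels.

```bash
cat > h.py <<'E'
import numpy as np,cv2
from station import *
def cast(n,px,z):
    c=camera_info(n); d=np.array([(px[0]-c['cx'])/c['fx'],(px[1]-c['cy'])/c['fy'],1.])
    d=c['R'].T@d; o=-c['R'].T@c['t']; return o+d*(z-o[2])/d[2]
def proj(n,X):
    c=camera_info(n); p=c['R']@np.asarray(X)+c['t']; return np.array([c['fx']*p[0]/p[2]+c['cx'],c['fy']*p[1]/p[2]+c['cy']])
def tri(p1,p2):
    A=[];b=[]
    for n,px in(("scene",p1),("top",p2)):
        c=camera_info(n); P=np.hstack([c['R'],c['t'][:,None]])
        for k,f,cc in((0,c['fx'],c['cx']),(1,c['fy'],c['cy'])):
            r=(px[k]-cc)/f*P[2]-P[k]; A.append(r[:3]); b.append(-r[3])
    x,res,_,_=np.linalg.lstsq(np.array(A),np.array(b),rcond=None); return x
def crop(n,src,x0,x1,y0,y1,s):
    im=cv2.resize(src[y0:y1,x0:x1],None,fx=s,fy=s,interpolation=cv2.INTER_CUBIC)
    for x in range((x0+9)//10*10,x1,10):
        cv2.line(im,((x-x0)*s,0),((x-x0)*s,6),(0,0,255),1)
        if x%20==0: cv2.putText(im,str(x),((x-x0)*s-8,16),0,.35,(0,0,255),1)
    for y in range((y0+9)//10*10,y1,10):
        cv2.line(im,(0,(y-y0)*s),(6,(y-y0)*s),(0,0,255),1)
        if y%20==0: cv2.putText(im,str(y),(8,(y-y0)*s+4),0,.35,(0,0,255),1)
    return im
E
python3 - <<'E'
from h import *
t=cv2.imread("pics/top0.png");s=cv2.imread("pics/scene0.png")
out=np.zeros((600,780,3),np.uint8)
a=crop("t",t,182,442,182,262,3);out[:a.shape[0],:a.shape[1]]=a
b=crop("s",s,262,382,183,293,3);out[245:245+330,:360]=b
c=crop("s",s,175,300,110,210,3);out[245:245+300,380:755]=c
cv2.imwrite("pics/z0.png",out)
# box contour by dark grey
hsv=cv2.cvtColor(t,cv2.COLOR_BGR2HSV)
m=((hsv[...,1]<60)&(hsv[...,2]<115)).astype(np.uint8)*255; m[:,:325]=0;m[:,460:]=0;m[:180]=0;m[260:]=0
for k in cv2.findContours(m,0,2)[0]:
    if cv2.contourArea(k)>300: print("grey",cv2.contourArea(k),cv2.boundingRect(k),cv2.approxPolyDP(k,4,True).reshape(-1,2).tolist())
m=((hsv[...,0]<22)&(hsv[...,1]>70)).astype(np.uint8)*255; m[:,:185]=0;m[:,285:]=0;m[:195]=0;m[262:]=0
for k in cv2.findContours(m,0,2)[0]:
    if cv2.contourArea(k)>300: print("wood",cv2.contourArea(k),cv2.minAreaRect(k),cv2.approxPolyDP(k,2.5,True).reshape(-1,2).tolist())
E
```

```text
grey 4029.5 (334, 189, 76, 64) [[341, 190], [334, 205], [335, 251], [405, 252], [406, 238], [398, 239], [397, 203], [409, 191]]
wood 3750.0 ((231.76608276367188, 231.6558380126953), (86.83316802978516, 46.06425857543945), 1.5481575727462769) [[195, 208], [188, 244], [193, 249], [192, 253], [274, 255], [275, 210]]
```

View pics/z0.png

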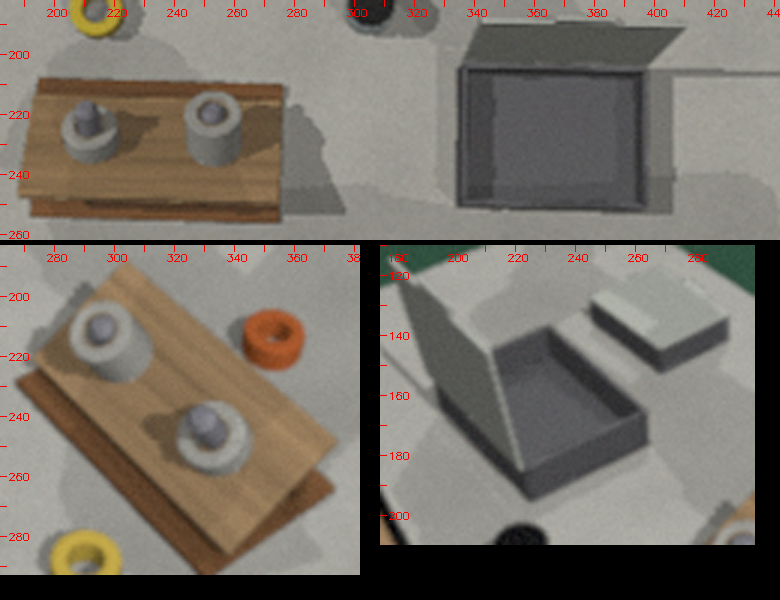

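Run:
```python
from h import *
np.set_printoptions(precision=4,suppress=True)
print("tip narrow",tri((329.7,239.7),(210.7,217)),"tip wide",tri((295.7,210.3),(252.3,218)))
C=[tri(a,b) for a,b in (((339.3,285.7),(194.3,213.7)),((273.7,220.3),(276.3,214.3)),((374.3,248),(188,247.3)),((301.3,189),(275.7,249)))]
print("deck FL FR NL NR\n",np.array(C),np.mean(C,0))
for z,p in ((.0225,(194.3,213.7)),(.0225,(276.3,214.3)),(.0775,(188,247.3)),(.0775,(275.7,249))): print("cast deck",cast("top",p,z))
B=[cast("top",p,.042) for p in((334.7,204.7),(397.7,204.7),(334.3,251),(397.7,251))]
print("box rim\n",np.array(B),np.mean(B,0))
# scene rim corners: near-left? 
for p in ((264,165.5),(222.5,182),(231,137)): print("scene rim",cast("scene",p,.042))
print("lid corners",tri((181,118),(410,191)),tri((214,145),(341,190)))
```

```text
tip narrow [0.567  0.2463 0.0966] tip wide [0.5631 0.1375 0.0939]
deck FL FR NL NR
 [[0.5872 0.304  0.0151]
 [0.5799 0.0758 0.0214]
 [0.4924 0.3086 0.0692]
 [0.4853 0.0754 0.0667]] [0.5362 0.1909 0.0431]
cast deck [0.5883 0.3001 0.0225]
cast deck [0.5822 0.0735 0.0225]
cast deck [0.4923 0.3064 0.0775]
cast deck [0.4833 0.0768 0.0775]
box rim
 [[ 0.603  -0.0866  0.042 ]
 [ 0.5997 -0.2589  0.042 ]
 [ 0.4769 -0.0809  0.042 ]
 [ 0.4735 -0.2519  0.042 ]] [ 0.5383 -0.1696  0.042 ]
scene rim [ 0.4837 -0.0796  0.042 ]
scene rim [ 0.6068 -0.0963  0.042 ]
scene rim [ 0.4777 -0.2457  0.042 ]
lid corners [ 0.6143 -0.2602  0.1569] [ 0.6194 -0.087   0.1709]
```

Narrow roll: the +y spindle, tip at (0.567, 0.246, 0.097), which agrees with the deck centre (0.536, 0.190) at about -2° yaw. The box measures about 126×171 mm, centred near (0.539, -0.170), also at about -2°.

```bash
cat >> h.py <<'E'
def to(p,yaw=None):
    o=observe(); w,x,y,z=o['tcp_rot']
    from scipy.spatial.transform import Rotation as Ro
    R=Ro.from_quat([x,y,z,w]).as_matrix(); cy=np.arctan2(R[1,0],R[0,0])
    s=R.T@(np.asarray(p)-o['position'])
    print("shift",s.round(4),"turn",None if yaw is None else round(cy-yaw,3),"yaw",round(cy,4),"tilt",R[:,2].round(3))
E
python3 -c "
from h import *
to((.549,.246,.15),-.035)"
```

```text
shift [ 0.5933 -0.7241  0.0572] turn 0.29 yaw 0.2549 tilt [-0.     0.001 -1.   ]
```

```bash
R='0.593,-0.724,0,0.29,1'
python3 -m jog '[0.2,-0.24,0,0.1,1,0.593,-0.724,0,0.29,1,0.593,-0.724,0,0.29,1,0.593,-0.724,0,0.29,1,0.593,-0.724,0,0.29,1,0.593,-0.724,0,0.29,1,0.593,-0.724,0,0.29,1,0.593,-0.724,0,0.29,1,0.593,-0.724,0,0.29,1,0.593,-0.724,0,0.29,1,0.593,-0.724,0,0.29,1,0.593,-0.724,0,0.29,1,0.593,-0.724,0,0.29,1,0.593,-0.724,0,0.29,1,0.593,-0.724,0,0.29,1,0.593,-0.724,0,0.29,1,0.593,-0.724,0,0.29,1,0.593,-0.724,0,0.29,1,0.593,-0.724,0,0.29,1,0.593,-0.724,0,0.29,1]'
python3 -c "
from h import *
to((.549,.246,.10),-.035)"
```

```text
t: 1.77
position: [0.5062, 0.1544, 0.2068]
tcp_rot: [0.0, 1.0, -0.017, -0.0]
ft_force: [1.1, -0.7, -0.1]
finger_gap: 0.0853
shift [ 0.0396 -0.0931  0.1067] turn 0.0 yaw -0.0347 tilt [-0. -0. -1.]
```

```bash
python3 -m jog '[0.02,-0.047,0,0,1,0.0396,-0.093,0,0,1,0.0396,-0.093,0.02,0,1,0.0396,-0.093,0.05,0,1,0.0396,-0.093,0.08,0,1,0.0396,-0.093,0.106,0,1,0.0396,-0.093,0.106,0,1,0.0396,-0.093,0.106,0,1]'
python3 - <<'E'
from h import *
to((.549,.246,.06),-.035)
t=snapshot("top")[:,:,::-1];s=snapshot("scene")[:,:,::-1]
out=np.zeros((360,780,3),np.uint8)
a=crop("t",t,170,300,170,290,3);out[:,:390]=a
b=crop("s",s,262,392,173,293,3);out[:,390:]=b
cv2.imwrite("pics/g1.png",out)
E
```

```text
t: 2.43
position: [0.5478, 0.2432, 0.0999]
tcp_rot: [0.001, 1.0, -0.018, -0.002]
ft_force: [0.1, 0.2, 1.3]
finger_gap: 0.0851
shift [ 0.0013 -0.0029  0.0399] turn -0.0 yaw -0.0351 tilt [-0.003 -0.001 -1.   ]
```

View pics/g1.png

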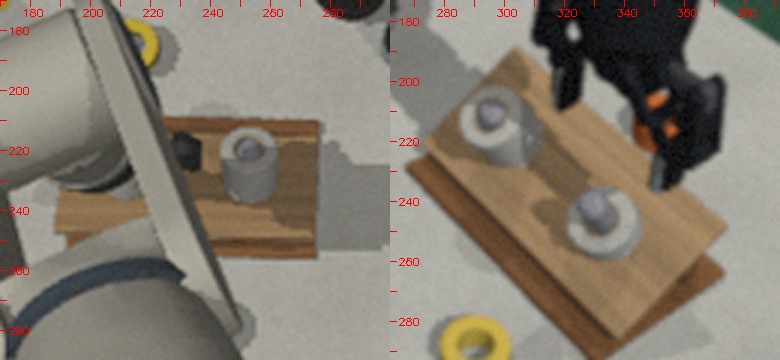

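The scene view shows the open fingers on either side of the narrow roll, tips near (321,209) and (353,236), with the spindle at (330,240) between them. I'll descend, partly close, then feel for centring.

```bash
python3 -m jog '[0,-0.001,0.02,0,1,0,-0.002,0.034,0,0.72,0,-0.002,0.034,0,0.72,0,-0.002,0.034,0,0.72,0,-0.002,0.034,0,0.72,0,-0.002,0.034,0,0.72]'
python3 - <<'E'
from h import *
to((.549,.246,.055),-.035)
print(observe()['ft_force'],proj("scene",observe()['position']))
s=snapshot("scene")[:,:,::-1]
cv2.imwrite("pics/g2.png",crop("s",s,280,390,180,280,5))
E
```

```text
t: 3.03
position: [0.5501, 0.246, 0.0687]
tcp_rot: [-0.001, 1.0, -0.018, 0.001]
ft_force: [-0.4, 0.2, -0.0]
finger_gap: 0.0612
shift [-0.0011  0.0001  0.0137] turn -0.0 yaw -0.0352 tilt [ 0.002  0.001 -1.   ]
[-0.37916076  0.20025181 -0.02237029] [332.99639914 243.9570158 ]
```

View pics/g2.png

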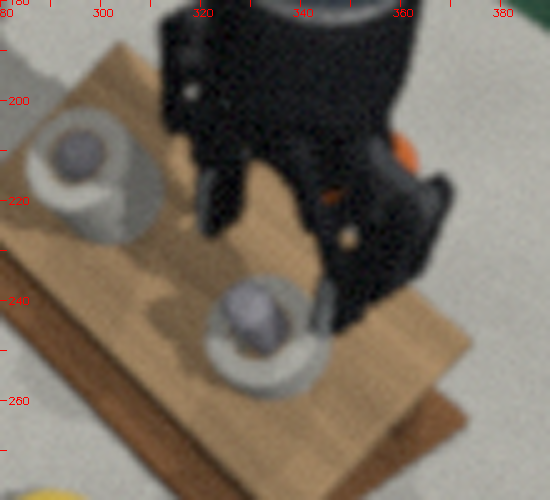

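Run:
```python
from h import *
o=observe();p=o['position']
for dz in (0,.006,.012):
  for dy in(-.031,.031):
    for dx in (-.011,.011): print(dz,dy,dx,proj("scene",p+[dx,dy,dz]).round(1))
z=np.array([.5,-.017,.866]);b=np.array([.538,.246,.05])
for s in (0,.024,.056): print("axis",s,proj("scene",b+s*z).round(1),"  roll +-y at s",proj("scene",b+s*z+[0,.025,0]).round(1),proj("scene",b+s*z-[0,.025,0]).round(1))
```

```text
0 -0.031 -0.011 [326.5 232.9]
0 -0.031 0.011 [319.1 237.9]
0 0.031 -0.011 [347.3 250.3]
0 0.031 0.011 [339.9 255.7]
0.006 -0.031 -0.011 [326.7 231.1]
0.006 -0.031 0.011 [319.3 236.1]
0.006 0.031 -0.011 [347.7 248.5]
0.006 0.031 0.011 [340.2 253.9]
0.012 -0.031 -0.011 [326.9 229.3]
0.012 -0.031 0.011 [319.5 234.3]
0.012 0.031 -0.011 [348.  246.7]
0.012 0.031 0.011 [340.5 252.1]
axis 0 [336.2 246.6]   roll +-y at s [344.6 253.7] [328.1 239.7]
axis 0.024 [333.  243.2]   roll +-y at s [341.5 250.4] [324.7 236.2]
axis 0.056 [328.4 238.4]   roll +-y at s [337.2 245.8] [319.9 231.3]
```

Run:
```python
from h import *
for z in(.1,.113,.13,.145): print(z,cast("top",(231.5,220.5),z).round(3), cast("scene",(321.3,208.7),z).round(3),cast("scene",(353.3,236.3),z).round(3))
t=snapshot("top")[:,:,::-1];s=snapshot("scene")[:,:,::-1]
out=np.zeros((480,780,3),np.uint8)
out[:,:390]=crop("t",t,190,255,190,270,6);out[:,390:]=crop("s",s,300,365,190,270,6)
cv2.imwrite("pics/g3.png",out)
print(observe()['position'],observe()['joints'])
```

```text
0.1 [0.558 0.19  0.1  ] [0.52  0.175 0.1  ] [0.524 0.274 0.1  ]
0.113 [0.556 0.189 0.113] [0.529 0.184 0.113] [0.533 0.281 0.113]
0.13 [0.554 0.187 0.13 ] [0.541 0.195 0.13 ] [0.546 0.289 0.13 ]
0.145 [0.553 0.186 0.145] [0.552 0.205 0.145] [0.556 0.297 0.145]
[0.54951191 0.24586204 0.06794017] [4.18199357e-01 4.78141029e-01 1.79344517e+00 3.09928195e-05
 8.68597788e-01 2.02431410e+00]
```

View pics/g3.png

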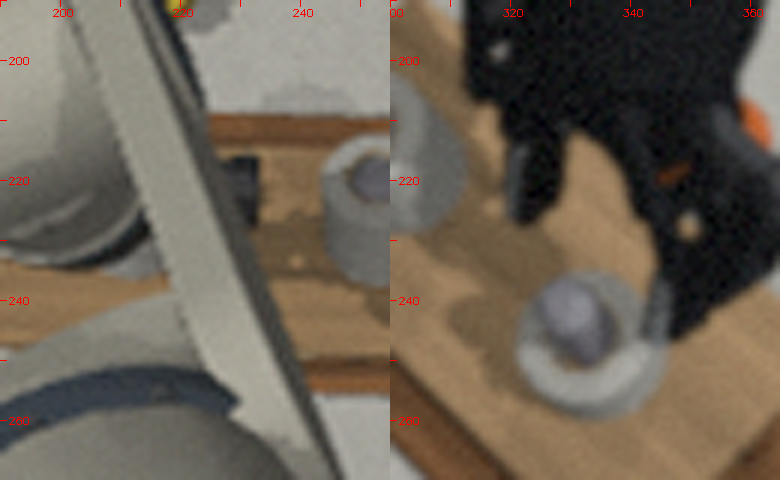

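Both views put the fingertips higher than the TCP at this opening, so I'll go down in small steps and watch the vertical force.

```bash
python3 -m jog '[0,0,0.002,0,0.72,0,0,0.004,0,0.72,0,0,0.007,0,0.72,0,0,0.01,0,0.72,0,0,0.01,0,0.72]'
python3 -m jog '[0,0,0.002,0,0.72,0,0,0.004,0,0.72,0,0,0.004,0,0.72]'
python3 -m jog '[0,0,0.001,0,0.72,0,0,0.002,0,0.72,0,0,0.002,0,0.72]'
python3 - <<'E'
from h import *
s=snapshot("scene")[:,:,::-1]
cv2.imwrite("pics/g4.png",crop("s",s,300,365,190,270,6))
E
```

```text
t: 3.6
position: [0.5484, 0.2454, 0.0561]
tcp_rot: [0.0, 1.0, -0.018, -0.001]
ft_force: [-1.1, -0.4, 0.4]
finger_gap: 0.0612
t: 3.85
position: [0.5487, 0.2456, 0.0525]
tcp_rot: [0.0, 1.0, -0.018, -0.0]
ft_force: [0.4, -0.2, -0.0]
finger_gap: 0.0617
t: 4.1
position: [0.5489, 0.2456, 0.0508]
tcp_rot: [0.0, 1.0, -0.018, -0.0]
ft_force: [-0.4, 0.3, -0.2]
finger_gap: 0.0614
```

View pics/g4.png

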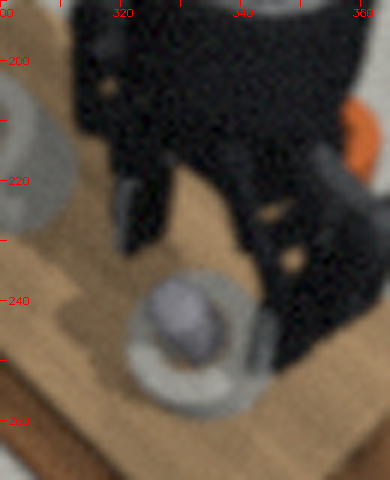

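Run:
```python
from h import *
def casty(px,y):
    a=cast("scene",px,0);b=cast("scene",px,.1); return a+(b-a)*(y-a[1])/(b[1]-a[1])
for px,ys in(((321.5,232.5),(.2146,.20)),((327,229),(.2146,)),((346.5,252),(.2766,.291)),((343,251),(.2766,))):
    for y in ys: print(px,casty(px,y).round(4))
```

```text
(321.5, 232.5) [0.5547 0.2146 0.0812]
(321.5, 232.5) [0.5384 0.2    0.0559]
(327, 229) [0.5384 0.2146 0.0806]
(346.5, 252) [0.5401 0.2766 0.0632]
(346.5, 252) [0.5603 0.291  0.0942]
(343, 251) [0.5527 0.2766 0.0769]
```

```bash
python3 -m jog '[0,0,0.002,0,0.72,0,0,0.003,0,0.72,0,0,0.003,0,0.72]' | egrep "pos|force"
python3 -m jog '[0,0,0.002,0,0.72,0,0,0.003,0,0.72,0,0,0.003,0,0.72]'| egrep "pos|force"
python3 -m jog '[0,0,0.002,0,0.72,0,0,0.003,0,0.72,0,0,0.003,0,0.72]'| egrep "pos|force"
python3 -m jog '[0,0,0.001,0,0.72,0,0,0.002,0,0.72,0,0,0.002,0,0.72]'| egrep "pos|force"
```

```text
position: [0.5488, 0.2456, 0.0477]
ft_force: [-0.3, -1.0, -0.1]
position: [0.5488, 0.2456, 0.0447]
ft_force: [0.3, -0.5, -0.8]
position: [0.5488, 0.2456, 0.0417]
ft_force: [0.5, 0.0, 0.2]
position: [0.5489, 0.2456, 0.0398]
ft_force: [0.5, 0.9, -0.5]
```

```bash
python3 -m jog '[0,0,0.002,0,0.66,0,0,0.002,0,0.64,0,0,0.002,0,0.64,0,0,0.002,0,0.64]'
python3 - <<'E'
from h import *
s=snapshot("scene")[:,:,::-1]; t=snapshot("top")[:,:,::-1]
out=np.zeros((480,780,3),np.uint8)
out[:,:390]=crop("t",t,190,255,190,270,6);out[:,390:]=crop("s",s,300,365,190,270,6)
cv2.imwrite("pics/g5.png",out)
E
```

```text
t: 5.48
position: [0.549, 0.2457, 0.038]
tcp_rot: [0.0, 1.0, -0.018, -0.0]
ft_force: [-0.1, -1.7, 0.7]
finger_gap: 0.0546
```

View pics/g5.png

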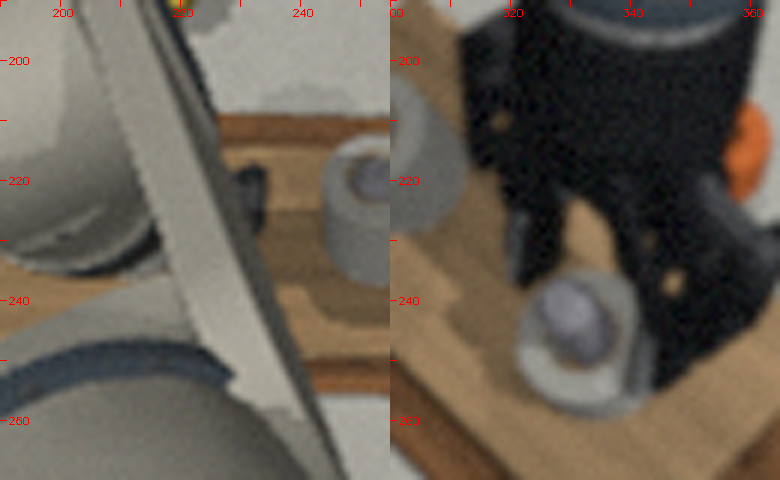

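```bash
python3 - <<'E'
from h import *
def casty(px,y):
    a=cast("scene",px,0);b=cast("scene",px,.1); return a+(b-a)*(y-a[1])/(b[1]-a[1])
for px,y in(((321.5,237),.2184),((328,233.5),.2184),((343.5,253.5),.273),((345,255),.273)): print(px,casty(px,y).round(4))
E
python3 -m jog '[0,0,0.001,0,0.64,0,0,0.002,0,0.64,0,0,0.002,0,0.64]'
python3 -m jog '[0,0,0.001,0,0.64,0,0,0.002,0,0.64,0,0,0.002,0,0.64]'
```

```text
(321.5, 237) [0.5575 0.2184 0.0719]
(328, 233.5) [0.5377 0.2184 0.0686]
(343.5, 253.5) [0.5446 0.273  0.0582]
(345, 255) [0.5384 0.273  0.0478]
t: 5.83
position: [0.5488, 0.2456, 0.0358]
tcp_rot: [0.0, 1.0, -0.018, -0.0]
ft_force: [0.2, 0.5, 0.4]
finger_gap: 0.0546
t: 6.08
position: [0.5489, 0.2456, 0.0337]
tcp_rot: [0.0, 1.0, -0.018, -0.0]
ft_force: [0.0, -0.7, -0.1]
finger_gap: 0.0546
```

```bash
for g in 1; do python3 -m jog '[0,0,0,0,0.63,0,0,0,0,0.62,0,0,0,0,0.62,0,0,0,0,0.62]'|egrep "force|gap"; python3 -m jog '[0,0,0,0,0.61,0,0,0,0,0.605,0,0,0,0,0.605,0,0,0,0,0.605]'|egrep "force|gap"; python3 -m jog '[0,0,0,0,0.6,0,0,0,0,0.595,0,0,0,0,0.595,0,0,0,0,0.595]'|egrep "force|gap"; done
```

```text
ft_force: [0.0, 0.8, -0.6]
finger_gap: 0.0531
ft_force: [-0.2, 1.2, 1.0]
finger_gap: 0.0516
ft_force: [0.5, 1.6, 1.1]
finger_gap: 0.0509
```

```bash
python3 -m jog '[0,0,0,0,0.59,0,0,0,0,0.585,0,0,0,0,0.585,0,0,0,0,0.585]'|egrep "force|gap"; python3 -m jog '[0,0,0,0,0.58,0,0,0,0,0.575,0,0,0,0,0.575,0,0,0,0,0.575]'|egrep "force|gap"; python3 -c "
from station import observe;o=observe();print(o['ft_force'],o['moment'],o['position'])"
```

```text
ft_force: [0.5, 1.6, 4.4]
finger_gap: 0.0504
ft_force: [-0.9, 1.3, 6.8]
finger_gap: 0.0495
[-0.90930114  1.25457056  6.82496771] [ 0.41350879  0.062733   -0.05838696] [0.54923249 0.24585014 0.03438639]
```

```bash
python3 -m jog '[0.0005,0,-0.001,0,0.56,0.0005,0,-0.001,0,0.53,0.0005,0,-0.001,0,0.48,0.0005,0,-0.001,0,0.48]'|egrep "force|gap"; python3 -m jog '[0.001,0,-0.0017,0,0.4,0.002,0,-0.0035,0,0.4,0.003,0,-0.0052,0,0.4,0.004,0,-0.0069,0,0.4,0.004,0,-0.0069,0,0.4]'
python3 - <<'E'
from h import *
s=snapshot("scene")[:,:,::-1]
cv2.imwrite("pics/g6.png",crop("s",s,290,370,190,270,6))
E
```

```text
ft_force: [-1.9, 1.8, 5.6]
finger_gap: 0.0475
t: 8.5
position: [0.5531, 0.2454, 0.0419]
tcp_rot: [0.0, 1.0, -0.018, -0.0]
ft_force: [-4.9, 2.1, 0.8]
finger_gap: 0.0474
```

View pics/g6.png

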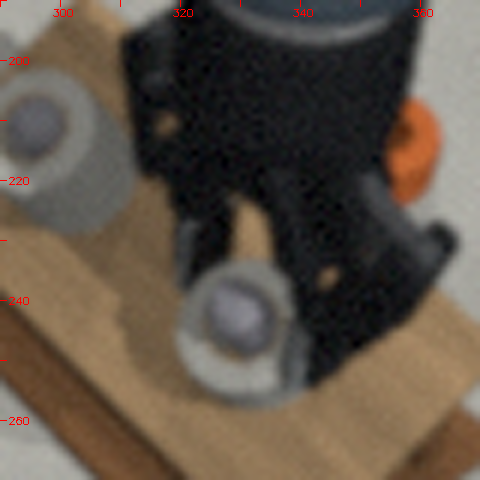

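The roll is held and rising on its spindle. The 5 N sideways force means I'm slightly too far downhill, so I'll bias back 1 mm while sliding.

```bash
python3 -m jog '[0,0,-0.0022,0,0.4,0.0012,0,-0.0044,0,0.4,0.0025,0,-0.0066,0,0.4,0.0038,0,-0.0088,0,0.4,0.005,0,-0.011,0,0.4,0.005,0,-0.011,0,0.4]'|egrep "pos|force|gap"; python3 -m jog '[0.0013,0,-0.0022,0,0.4,0.0026,0,-0.0045,0,0.4,0.0039,0,-0.0067,0,0.4,0.0052,0,-0.009,0,0.4,0.0065,0,-0.0112,0,0.4,0.0065,0,-0.0112,0,0.4]'|egrep "pos|force|gap"
```

```text
position: [0.5594, 0.2454, 0.0536]
ft_force: [0.4, -0.7, 0.5]
finger_gap: 0.0474
position: [0.5656, 0.2453, 0.0647]
ft_force: [0.9, 0.6, -0.6]
finger_gap: 0.047
```

```bash
python3 -m jog '[0.002,0,-0.0035,0,0.4,0.004,0,-0.007,0,0.4,0.006,0,-0.0104,0,0.4,0.008,0,-0.014,0,0.4,0.01,0,-0.0173,0,0.4,0.012,0,-0.021,0,0.4,0.014,0,-0.0243,0,0.4,0.017,0,-0.0295,0,0.4,0.02,0,-0.0346,0,0.4,0.02,0,-0.0346,0,0.4]'|egrep "pos|force|gap";python3 -m jog '[0.003,0,-0.01,0,0.4,0.006,0,-0.03,0,0.4,0.006,0,-0.06,0,0.4,0.006,0,-0.06,0,0.4,0.006,0,-0.06,0,0.4]'|egrep "pos|force|gap|t:"
python3 - <<'E'
from h import *
s=snapshot("scene")[:,:,::-1]
cv2.imwrite("pics/g7.png",crop("s",s,290,370,160,260,6))
to((.535,-.168,.155),-.035)
E
```

```text
position: [0.5864, 0.2447, 0.1001]
ft_force: [-0.2, -1.0, -0.0]
finger_gap: 0.0473
t: 10.8
position: [0.5923, 0.2447, 0.161]
tcp_rot: [-0.001, 1.0, -0.018, 0.002]
ft_force: [0.0, 0.7, -1.5]
finger_gap: 0.0473
shift [-0.0417  0.414   0.0042] turn -0.0 yaw -0.0352 tilt [ 0.001  0.    -1.   ]
```

View pics/g7.png

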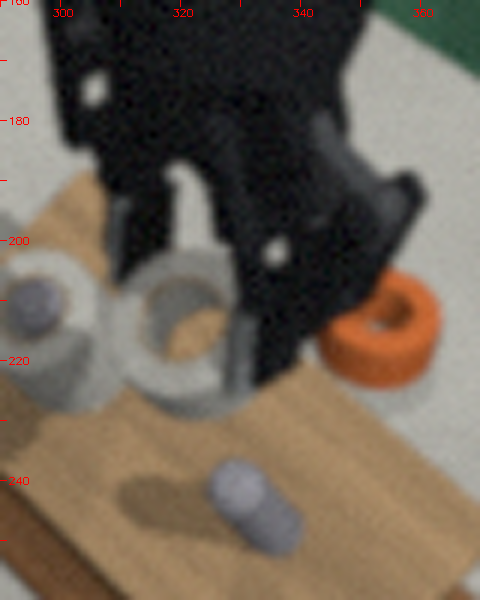

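The roll is clear of the bare spindle at (329,240), held between the pads and tilted about 30°. I'll carry it over to the box.

```bash
python3 -m jog '[-0.005,0.03,0,0,0.4,-0.01,0.07,0,0,0.4,-0.015,0.11,0,0,0.4,-0.02,0.15,0,0,0.4,-0.025,0.19,0,0,0.4,-0.03,0.23,0,0,0.4,-0.035,0.27,0,0,0.4,-0.04,0.31,0,0,0.4,-0.045,0.35,0,0,0.4,-0.047,0.385,0,0,0.4,-0.047,0.405,0,0,0.4,-0.047,0.413,0,0,0.4,-0.047,0.414,0.01,0,0.4,-0.047,0.414,0.03,0,0.4,-0.047,0.414,0.06,0,0.4,-0.047,0.414,0.09,0,0.4,-0.047,0.414,0.11,0,0.4,-0.047,0.414,0.12,0,0.4,-0.047,0.414,0.125,0,0.4,-0.047,0.414,0.125,0,0.4]'
python3 - <<'E'
from h import *
to((.53,-.168,.03),-.035)
s=snapshot("scene")[:,:,::-1];t=snapshot("top")[:,:,::-1]
out=np.zeros((500,800,3),np.uint8)
a=crop("t",t,320,420,180,260,4);out[:320,:400]=a
out[:500,400:]=crop("s",s,180,280,90,215,4)
cv2.imwrite("pics/b1.png",out)
E
```

```text
t: 12.52
position: [0.5289, -0.1668, 0.0326]
tcp_rot: [-0.0, 1.0, -0.017, -0.001]
ft_force: [-0.2, -0.1, -1.8]
finger_gap: 0.0472
shift [0.0012 0.0012 0.0026] turn 0.001 yaw -0.0343 tilt [-0.002  0.001 -1.   ]
```

View pics/b1.png

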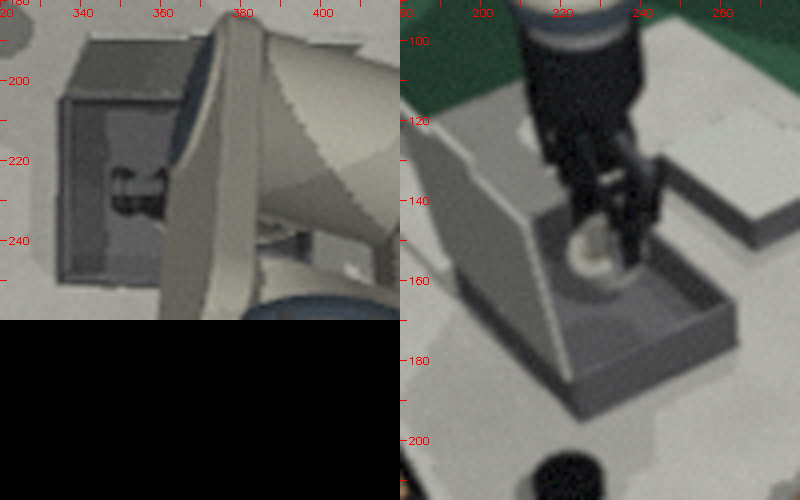

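The roll hangs inside the box, tilted with its bore facing the camera at about (228,153). I'll lower it in steps and watch for floor contact.

```bash
python3 -m jog '[0,0,0.006,0,0.4,0,0,0.012,0,0.4,0,0,0.018,0,0.4,0,0,0.021,0,0.4,0,0,0.021,0,0.4]'|egrep "pos|force|gap";python3 -m jog '[0,0,0.002,0,0.4,0,0,0.004,0,0.4,0,0,0.004,0,0.4]'|egrep "pos|force|gap"; python3 -m jog '[0,0,0.002,0,0.4,0,0,0.003,0,0.4,0,0,0.003,0,0.4]'|egrep "pos|force|gap"
```

```text
position: [0.5288, -0.1678, 0.0119]
ft_force: [0.2, -0.8, -0.5]
finger_gap: 0.0474
position: [0.5293, -0.1679, 0.0084]
ft_force: [0.3, -0.8, -0.5]
finger_gap: 0.0472
position: [0.5293, -0.1679, 0.0055]
ft_force: [0.1, -0.2, -0.9]
finger_gap: 0.0475
```

```bash
for i in 1; do python3 -m jog '[0,0,0.002,0,0.4,0,0,0.003,0,0.4,0,0,0.003,0,0.4]'|egrep "pos|force|gap"; python3 -m jog '[0,0,0.001,0,0.4,0,0,0.002,0,0.4,0,0,0.002,0,0.4]'|egrep "pos|force|gap";  python3 -m jog '[0,0,0.001,0,0.4,0,0,0.002,0,0.4,0,0,0.002,0,0.4]'|egrep "pos|force|gap"; done
```

```text
position: [0.5294, -0.1679, 0.0027]
ft_force: [-0.4, -0.5, 4.1]
finger_gap: 0.0474
position: [0.529, -0.168, 0.0019]
ft_force: [-7.0, 1.4, 19.3]
finger_gap: 0.0471
position: [0.5283, -0.1679, 0.0011]
ft_force: [-15.5, 2.0, 39.5]
finger_gap: 0.0472
```

Floor contact came at TCP z ≈ 3 mm, as predicted. The tilt isn't pivoting and Fx opposes it, so I'll ease the grip slightly and drag towards the robot while pressing.

```bash
python3 -m jog '[-0.002,0,-0.001,0,0.48,-0.004,0,-0.001,0,0.5,-0.005,0,-0.001,0,0.53,-0.005,0,-0.001,0,0.54]'|egrep "pos|force|gap";python3 -m jog '[-0.001,0,0.001,0,0.54,-0.002,0,0.002,0,0.55,-0.003,0,0.003,0,0.55]'|egrep "pos|force|gap"
```

```text
position: [0.5264, -0.168, 0.001]
ft_force: [1.1, 2.2, 11.6]
finger_gap: 0.0475
position: [0.5228, -0.1677, -0.0017]
ft_force: [-3.0, 3.7, 20.2]
finger_gap: 0.0474
```

```bash
python3 -m jog '[-0.001,0,0.001,0,0.55,-0.002,0,0.002,0,0.56,-0.003,0,0.003,0,0.56]'|egrep "pos|force|gap";python3 -m jog '[-0.001,0,0.001,0,0.56,-0.002,0,0.002,0,0.56,-0.002,0,0.003,0,0.56]'|egrep "pos|force|gap"
python3 - <<'E'
from h import *
s=snapshot("scene")[:,:,::-1]
cv2.imwrite("pics/b2.png",crop("s",s,205,265,125,185,8))
E
```

```text
position: [0.5192, -0.1674, -0.0053]
ft_force: [-3.5, 3.7, 13.3]
finger_gap: 0.0479
position: [0.5166, -0.1673, -0.0084]
ft_force: [-5.3, 1.9, 13.5]
finger_gap: 0.0483
```

View pics/b2.png

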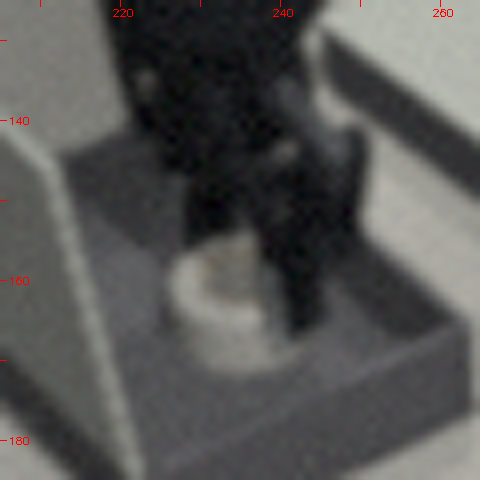

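```bash
python3 -m jog '[0,0,0.001,0,0.56,0,0,0.002,0,0.56,0,0,0.002,0,0.56]'|egrep "pos|force|gap";python3 -c "
from h import *
s=snapshot('scene')[:,:,::-1]; g=cv2.cvtColor(s,cv2.COLOR_BGR2GRAY); print(g[150:174,222:246:1])
for z in (.029,.005):
  for a in range(0,360,45): print(z,a,proj('scene',(.512+.025*np.cos(np.radians(a)),-.168+.025*np.sin(np.radians(a)),z)).round(1))"
```

```text
position: [0.5166, -0.1674, -0.0096]
ft_force: [-8.5, 3.5, 23.8]
finger_gap: 0.0475
[[ 51  53  55  52  60  54  33  22   1  12   4  16  18  32  36  26  20  30
   34  22  17  16  22  29]
 [ 56  54  53  56  59  52  36  14  12  21  19  19  32  49  31  19  21  36
   38  23   9  19  20  25]
 [ 56  54  59  51  61  47  33  20  22  17   7  19  39  46  34  22  33  38
   28  23  16  25  30  18]
 [ 50  51  59  55  58  56  31  19  18  19  16  29  40  49  32  25  22  33
   27  22  19  16  19  19]
 [ 56  53  59  62  67  62  37  19  27  39  51  63  68  79  64  41  25  25
   25  15  21  17  25  32]
 [ 69  62  62  64  67  61  39  50  66  77  88  93 102 109  85  45  17  18
    5  22  20  23  33  32]
 [ 84  78  69  65  71  74  79  82  92  98  97 101 101 107  86  51  30  25
   18  17  21  25  31  32]
 [ 92  85  74  70  82 104 122 117  99  95  95  95 104 101  89  62  33  25
   20  26  21  21  20  33]
 [ 90  90  80  76  99 135 149 136 119  96  95 103 104 103  96  72  51  40
   21  21  23  25  33  32]
 [ 93  96  89  91 119 148 156 144 125 103  99 101 106 102  92  74  70  59
   41  15  11  22  26  42]
 [ 95 
[... 1084 characters left out ...]
101  88  84  90  96]
 [ 83  83  80  81  82  81  82  88  92 100 105 107 116 114 114 108 105 103
   92  83  79  86  90  90]
 [ 81  82  82  82  83  85  78  82  84  82  86  89  93  93  86  92  84  85
   83  83  84  84  81  86]
 [ 82  84  87  78  84  84  84  80  80  83  81  85  82  83  87  80  82  84
   84  78  83  83  81  84]]
0.029 0 [229.7 161.5]
0.029 45 [235.5 163.5]
0.029 90 [242.2 162.2]
0.029 135 [245.8 158.3]
0.029 180 [244.2 154.3]
0.029 225 [238.5 152.4]
0.029 270 [232.  153.7]
0.029 315 [228.3 157.4]
0.005 0 [230.6 168.1]
0.005 45 [236.3 170.1]
0.005 90 [242.9 168.8]
0.005 135 [246.4 165. ]
0.005 180 [244.9 160.9]
0.005 225 [239.3 159. ]
0.005 270 [232.8 160.3]
0.005 315 [229.2 164. ]
```

The roll silhouette matches a flat roll on the floor: its lower edge is at row 171 (predicted 170–171) and the rim at rows 164–165. I'll relieve the press, release gently and rise.

```bash
python3 -m jog '[0,0,-0.001,0,0.56,0,0,-0.002,0,0.57,0,0,-0.002,0,0.58,0,0,-0.002,0,0.6,0,0,-0.001,0,0.63,0,0,-0.001,0,0.68,0,0,-0.001,0,0.75,0,0,-0.001,0,0.75]';python3 -m jog '[0,0,-0.005,0,0.75,0,0,-0.015,0,0.75,0,0,-0.03,0,0.75,0,0,-0.055,0,0.75,0,0,-0.09,0,0.5,0,0,-0.13,0,0.2,0,0,-0.17,0,0,0,0,-0.2,0,0,0,0,-0.2,0,0]'
python3 - <<'E'
from h import *
to((.66,-.17,.22),-.035)
s=snapshot("scene")[:,:,::-1];t=snapshot("top")[:,:,::-1]
cv2.imwrite("pics/b3s.png",s);cv2.imwrite("pics/b3t.png",t)
g=cv2.cvtColor(s,cv2.COLOR_BGR2GRAY); print(g[150:174,222:246:1])
E
```

```text
t: 16.38
position: [0.5162, -0.1674, -0.0105]
tcp_rot: [-0.0, 1.0, -0.018, -0.0]
ft_force: [0.1, -1.0, -0.3]
finger_gap: 0.0639
t: 17.13
position: [0.5201, -0.1686, 0.1974]
tcp_rot: [0.002, 1.0, -0.018, 0.005]
ft_force: [0.1, -0.0, -0.3]
finger_gap: 0.003
shift [ 0.1401 -0.0035 -0.0211] turn -0.0 yaw -0.0352 tilt [ 0.011 -0.003 -1.   ]
[[ 76  78  75  78  83  79  81  82  81  80  80  77  76  67  57  47  49  44
   52  53  52  52  64  83]
 [ 74  82  86  82  83  81  84  82  85  81  81  84  82  79  70  58  45  51
   48  50  45  53  46  59]
 [ 76  84  83  81  79  80  84  86  85  86  85  83  80  77  79  71  56  46
   48  47  46  48  48  46]
 [ 83  79  82  82  84  83  89  88  91  86  84  86  93  95  96  85  79  61
   52  46  47  48  56  48]
 [ 83  83  81  85  88  88  88  98 103 107 118 121 133 139 133 125 112  98
   82  56  50  48  46  47]
 [ 80  89  93  93  92  94 103 114 132 143 155 153 155 162 161 155 155 151
  130 102  69  54  46  50]
 [ 91  91  92  97  98 102 123 148 158 165 162 157 150 148 152 152 161 168
  163 146 108  73  47  48]
 [ 90  93  91  95 105 130 153 162 162 154 147 147 146 1
[... 962 characters left out ...]
95  92  90  79  82  91 106 114 120 128 132 135 134 137 138 137 132
  133 132 123 109  94  95]
 [ 93  91  94  96  87  82  88 104 115 118 125 132 132 135 136 138 134 132
  135 127 116 101  97  94]
 [ 94  90  95  93  90  82  86 100 112 120 126 130 136 135 137 136 136 134
  135 120  97  94  93  92]
 [ 96  99  95  92  90  86  89  87 100 114 121 124 127 133 132 133 132 123
  111  96  88  90  93  94]
 [ 93  95  91  93  85  82  85  86  89  96  99 109 109 113 107 106 103 100
   92  85  83  91  94  95]
 [ 89  93  95  93  90  85  79  79  81  85  86  86  93  89  90  86  83  83
   84  85  85  92  97  97]
 [ 96  92  98  94  93  90  87  83  81  78  77  82  78  80  85  76  83  85
   87  92  93  92  93  95]]
```

The roll stays put: flat ring at cols 226–244, rows 154–165, matching a level roll. Next I'll take the closed fingers over and behind the lid.

```bash
python3 -m jog '[0,0,-0.03,0,0,0.02,0,-0.05,0,0,0.05,0,-0.05,0,0,0.085,0,-0.05,0,0,0.12,0,-0.05,0,0,0.145,0,-0.05,0,0,0.149,0,-0.05,0,0,0.149,0,-0.03,0,0,0.149,0,0,0,0,0.149,0,0.03,0,0,0.149,0,0.05,0,0,0.149,0,0.05,0,0,0.149,0,0.05,0,0]'
python3 - <<'E'
from h import *
to((.60,-.17,.14),-.035)
s=snapshot("scene")[:,:,::-1];t=snapshot("top")[:,:,::-1]
cv2.imwrite("pics/b4s.png",s);cv2.imwrite("pics/b4t.png",t)
E
```

```text
t: 18.32
position: [0.6635, -0.1723, 0.1378]
tcp_rot: [-0.001, 1.0, -0.018, -0.002]
ft_force: [-0.3, -0.3, 0.2]
finger_gap: 0.0003
shift [-0.0635 -0.0001 -0.0019] turn -0.0 yaw -0.0352 tilt [-0.004  0.001 -1.   ]
```

```bash
python3 -m jog '[-0.01,0,0,0,0,-0.02,0,0,0,0,-0.03,0,0,0,0,-0.04,0,0,0,0,-0.05,0,0,0,0,-0.06,0,0,0,0,-0.06,0,0,0,0]'|egrep "t:|pos|force"
python3 -m jog '[-0.01,0,0,0,0,-0.02,0,0,0,0,-0.03,0,0.003,0,0,-0.04,0,0.008,0,0,-0.04,0,0.008,0,0]'|egrep "t:|pos|force"
```

```text
t: 19.0
position: [0.603, -0.1705, 0.1398]
tcp_rot: [-0.0, 1.0, -0.018, -0.001]
ft_force: [-0.6, -0.1, -0.3]
t: 19.42
position: [0.5624, -0.1688, 0.1306]
tcp_rot: [-0.0, 1.0, -0.018, -0.002]
ft_force: [-0.1, 0.3, -0.5]
```

Run:
```python
from h import *
a=cv2.imread("pics/b4s.png");s=snapshot("scene")[:,:,::-1].copy();cv2.imwrite("pics/b5s.png",s)
t=snapshot("top")[:,:,::-1];cv2.imwrite("pics/b5t.png",t)
hx=.604
for ang in (1.75,1.65,1.5,1.2,.9):
    for y in(-.24,-.10):
        P=np.array([(hx+r*np.cos(np.pi-ang),y,.042+r*np.sin(ang)) for r in(.04,.08,.12)])
        px=[proj("scene",p) for p in P]
        print(ang,y,[(p.round().astype(int).tolist(),int(a[int(p[1]),int(p[0])].mean()),int(s[int(p[1]),int(p[0])].mean())) for p in px])
d=cv2.absdiff(a,s).max(2)>40; ys,xs=np.nonzero(d); print(xs.min(),xs.max(),ys.min(),ys.max())
out=np.zeros((480,800,3),np.uint8)
out[:480,:400]=crop("s",s,160,260,90,210,4);out[:480,400:]=crop("s",a,160,260,90,210,4);cv2.imwrite("pics/v5.png",out)
```

```text
1.75 -0.24 [([190, 145], 88, 171), ([185, 134], 90, 116), ([180, 122], 23, 48)]
1.75 -0.1 [([218, 170], 126, 133), ([214, 159], 101, 135), ([209, 147], 93, 138)]
1.65 -0.24 [([191, 144], 91, 158), ([188, 132], 87, 121), ([184, 119], 47, 43)]
1.65 -0.1 [([220, 169], 105, 131), ([217, 157], 92, 134), ([213, 145], 115, 136)]
1.5 -0.24 [([193, 143], 83, 136), ([192, 130], 90, 121), ([190, 117], 42, 46)]
1.5 -0.1 [([222, 168], 95, 131), ([221, 155], 85, 133), ([220, 142], 129, 134)]
1.2 -0.24 [([197, 142], 91, 135), ([199, 129], 171, 133), ([202, 115], 145, 134)]
1.2 -0.1 [([226, 167], 95, 133), ([229, 153], 92, 135), ([232, 139], 97, 136)]
0.9 -0.24 [([201, 143], 86, 135), ([207, 130], 176, 118), ([213, 116], 172, 47)]
0.9 -0.1 [([229, 167], 107, 121), ([236, 154], 95, 93), ([243, 140], 171, 167)]
122 503 0 181
```

The lid's outer face (brightness about 134) now covers the pixels predicted for roughly 1.1 rad, so it is following the fingers. I'll keep along the arc.

```bash
python3 -m jog '[-0.008,0,0.004,0,0,-0.016,0,0.009,0,0,-0.022,0,0.014,0,0,-0.028,0,0.019,0,0,-0.034,0,0.026,0,0,-0.039,0,0.034,0,0,-0.043,0,0.042,0,0,-0.046,0,0.05,0,0,-0.046,0,0.05,0,0]'|egrep "t:|pos|force"
python3 -m jog '[-0.002,0,0.008,0,0,-0.004,0,0.016,0,0,-0.006,0,0.022,0,0,-0.007,0,0.027,0,0,-0.007,0,0.027,0,0]'|egrep "t:|pos|force"
python3 -m jog '[0,0,0.002,0,0,0,0,0.004,0,0,0,0,0.004,0,0]'|egrep "t:|pos|force"
```

```text
t: 20.27
position: [0.5176, -0.1671, 0.0797]
tcp_rot: [-0.0, 1.0, -0.018, -0.002]
ft_force: [-0.9, 0.5, -0.3]
t: 20.68
position: [0.5114, -0.167, 0.0534]
tcp_rot: [-0.0, 1.0, -0.018, -0.001]
ft_force: [0.1, 0.9, 0.3]
t: 20.93
position: [0.5126, -0.1673, 0.0506]
tcp_rot: [0.0, 1.0, -0.018, 0.0]
ft_force: [0.4, 0.5, 1.1]
```

Now I'll press down in small steps until the lid seats.

```bash
python3 -m jog '[0,0,0.002,0,0,0,0,0.003,0,0,0,0,0.003,0,0]'|egrep "t:|pos|force"
python3 -m jog '[0,0,0.001,0,0,0,0,0.002,0,0,0,0,0.002,0,0]'|egrep "t:|pos|force"
python3 -m jog '[0,0,0.001,0,0,0,0,0.002,0,0,0,0,0.002,0,0]'|egrep "t:|pos|force"
```

```text
t: 21.18
position: [0.5124, -0.1673, 0.0476]
tcp_rot: [0.0, 1.0, -0.018, 0.0]
ft_force: [1.3, 0.9, -0.6]
t: 21.43
position: [0.5124, -0.1673, 0.0456]
tcp_rot: [-0.0, 1.0, -0.018, -0.0]
ft_force: [0.0, 0.5, -0.6]
t: 21.68
position: [0.5124, -0.1673, 0.0435]
tcp_rot: [-0.0, 1.0, -0.018, -0.0]
ft_force: [-0.4, -0.5, -0.7]
```

```bash
python3 -m jog '[0,0,0.002,0,0,0,0,0.004,0,0,0,0,0.004,0,0]'|egrep "t:|pos|force"
python3 -m jog '[0,0,0.002,0,0,0,0,0.004,0,0,0,0,0.004,0,0]'|egrep "t:|pos|force"
python3 - <<'E'
from h import *
s=snapshot("scene")[:,:,::-1].copy();t=snapshot("top")[:,:,::-1].copy()
for a in (.1,.2,.3,.4,.6):
  for y in(-.235,-.105):
    P=[(.604-r*np.cos(a),y,.047+r*np.sin(a)) for r in(.02,.07,.12)]
    f=lambda im,n,p:(proj(n,p).round().astype(int).tolist(),int(im[tuple(proj(n,p).round().astype(int)[::-1])].mean()))
    print(a,y,"S",[f(s,"scene",p) for p in P],"T",[f(t,"top",p) for p in P])
E
```

```text
t: 21.93
position: [0.5122, -0.1672, 0.0393]
tcp_rot: [-0.0, 1.0, -0.018, -0.0]
ft_force: [-0.1, 0.0, -0.2]
t: 22.18
position: [0.5122, -0.1672, 0.0353]
tcp_rot: [-0.0, 1.0, -0.018, -0.0]
ft_force: [-0.3, -0.2, -0.7]
0.1 -0.235 S [([201, 151], 177), ([216, 143], 175), ([231, 135], 24)] T [([390, 210], 109), ([391, 228], 115), ([393, 247], 117)]
0.1 -0.105 S [([228, 175], 161), ([243, 165], 159), ([258, 156], 175)] T [([342, 211], 147), ([343, 229], 148), ([344, 248], 163)]
0.2 -0.235 S [([201, 151], 177), ([216, 141], 175), ([230, 131], 19)] T [([390, 210], 109), ([392, 228], 116), ([394, 246], 98)]
0.2 -0.105 S [([227, 174], 158), ([242, 163], 159), ([257, 153], 161)] T [([342, 211], 147), ([343, 228], 148), ([345, 247], 160)]
0.3 -0.235 S [([201, 150], 176), ([215, 139], 170), ([228, 128], 21)] T [([390, 210], 109), ([392, 227], 116), ([395, 244], 76)]
0.3 -0.105 S [([227, 174], 158), ([242, 162], 160), ([256, 150], 164)] T [([342, 211], 147), ([344, 228], 148), ([345, 245], 160)]
0.4 -0.235 S [([201, 150], 176), ([214, 138], 138), ([227, 126], 13)] T [([390, 209], 124), ([393, 225], 115), ([396, 242], 78)]
0.4 -0.105 S [([227, 173], 158), ([241, 160], 163), ([254, 147], 167)] T [([342, 210], 150), ([344, 226], 148), ([346, 243], 161)]
0.6 -0.235 S [([200, 149], 177), ([211, 135], 119), ([222, 121], 26)] T [([391, 208], 150), ([394, 222], 120), ([398, 237], 91)]
0.6 -0.105 S [([226, 172], 159), ([238, 157], 158), ([250, 142], 153)] T [([342, 209], 145), ([345, 223], 147), ([347, 238], 162)]
```

```bash
python3 -m jog '[0,0,0.002,0,0,0,0,0.003,0,0,0,0,0.003,0,0]'|egrep "t:|pos|force"
python3 -m jog '[0,0,0.002,0,0,0,0,0.003,0,0,0,0,0.003,0,0]'|egrep "t:|pos|force"
python3 -m jog '[0,0,0.001,0,0,0,0,0.002,0,0,0,0,0.002,0,0]'|egrep "t:|pos|force"
```

```text
t: 22.53
position: [0.5123, -0.1673, 0.0325]
tcp_rot: [-0.0, 1.0, -0.018, -0.0]
ft_force: [-0.3, -0.3, 0.4]
t: 22.78
position: [0.5123, -0.1673, 0.0295]
tcp_rot: [-0.0, 1.0, -0.018, -0.0]
ft_force: [-0.7, -0.6, -0.7]
t: 23.03
position: [0.5123, -0.1672, 0.0275]
tcp_rot: [-0.0, 1.0, -0.018, -0.0]
ft_force: [-0.0, -0.2, 0.1]
```

Run:
```python
from h import *
s=snapshot("scene");cv2.imwrite("pics/b6s.png",s[:,:,::-1]);g=cv2.cvtColor(s,cv2.COLOR_RGB2GRAY)
for r in(.01,.04,.07,.10,.12,.128):
    print(r,[(z,tuple(proj("scene",(.6035-r,-.0845-.0035*(1-r/.13)*0,z/1000)).round().astype(int).tolist()),int(cv2.getRectSubPix(g,(1,1),tuple(proj("scene",(.6035-r,-.0845,z/1000)).astype(float).tolist()))[0,0])) for z in range(20,76,5)])
print(cv2.resize(g[140:172:1,236:276:2],None,fx=1,fy=1))
```

```text
0.01 [(20, (230, 188), 74), (25, (230, 187), 73), (30, (230, 186), 71), (35, (230, 184), 71), (40, (229, 183), 77), (45, (229, 181), 101), (50, (229, 180), 148), (55, (229, 178), 162), (60, (229, 177), 160), (65, (228, 175), 158), (70, (228, 174), 160), (75, (228, 172), 160)]
0.04 [(20, (240, 183), 74), (25, (239, 182), 72), (30, (239, 181), 72), (35, (239, 179), 72), (40, (239, 178), 74), (45, (239, 176), 110), (50, (239, 175), 159), (55, (238, 173), 164), (60, (238, 172), 161), (65, (238, 170), 160), (70, (238, 169), 159), (75, (238, 167), 159)]
0.07 [(20, (249, 179), 72), (25, (248, 177), 70), (30, (248, 176), 72), (35, (248, 174), 74), (40, (248, 173), 79), (45, (248, 171), 108), (50, (248, 170), 158), (55, (248, 169), 176), (60, (248, 167), 179), (65, (247, 166), 178), (70, (247, 164), 178), (75, (247, 163), 179)]
0.1 [(20, (257, 174), 72), (25, (257, 172), 71), (30, (257, 171), 72), (35, (257, 170), 72), (40, (257, 168), 78), (45, (257, 167), 91), (50, (257, 165), 151), (55, (257, 164), 182), (60, (257, 162), 180), (65, (257, 161), 178), (70, (257, 159), 178), (75, (256, 158), 
[... 2587 characters left out ...]
 168 170
  169 170]
 [160 160 157 159 158 179 179 181 180 179 180 179 139 116 152 166 166 169
  169 169]
 [159 159 159 156 161 177 176 179 177 181 176 142  96  91 141 169 168 171
  171 171]
 [159 159 161 160 163 172 179 181 182 177 143  93  81  76 134 167 167 167
  168 169]
 [159 157 158 161 159 167 180 181 179 148  94  80  78  70 133 171 169 173
  173 167]
 [159 160 161 159 159 163 181 179 149 103  84  78  76  67 134 173 170 170
  172 173]
 [157 158 158 158 157 164 176 150 105  90  79  74  72  71 134 168 171 170
  170 172]
 [157 158 160 159 162 165 158 114  90  80  74  74  75  68 129 171 171 169
  171 171]
 [160 162 161 161 163 150 118  92  78  75  70  72  75  64 131 172 170 173
  173 169]]
```

The lid's lower edge meets the rim at about z = 44 mm along its whole length, so it's practically shut. I'll press until I feel it seat.

```bash
python3 -m jog '[0,0,0.002,0,0,0,0,0.003,0,0,0,0,0.003,0,0]'|egrep "t:|pos|force"
python3 -m jog '[0,0,0.002,0,0,0,0,0.003,0,0,0,0,0.003,0,0]'|egrep "t:|pos|force"
```

```text
t: 23.33
position: [0.5123, -0.1673, 0.0244]
tcp_rot: [-0.0, 1.0, -0.018, -0.0]
ft_force: [-0.2, -0.1, -0.6]
t: 23.58
position: [0.5126, -0.1674, 0.023]
tcp_rot: [0.0, 1.0, -0.018, 0.0]
ft_force: [-5.5, 1.1, 19.0]
```

```bash
python3 -m jog '[0,0,0.001,0,0,0,0,0.001,0,0,0,0,-0.01,0,0,0,0,-0.04,0,0,0,0,-0.08,0,0,0,0,-0.12,0,0,-0.03,0,-0.15,0,0,-0.03,0,-0.15,0,0,-0.03,0,-0.15,0,0]'|egrep "t:|pos|force"
python3 - <<'E'
from h import *
s=snapshot("scene");g=cv2.cvtColor(s,cv2.COLOR_RGB2GRAY);cv2.imwrite("pics/b7s.png",s[:,:,::-1])
t=snapshot("top");cv2.imwrite("pics/b7t.png",t[:,:,::-1])
for r in(.01,.04,.07,.10,.115):
    v=[float(cv2.getRectSubPix(g,(1,1),tuple(proj("scene",(.6035-r,-.0845,z/1000)).astype(float).tolist()))[0,0]) for z in range(30,60)]
    i=next(k for k,x in enumerate(v) if x>115); print(r,"dark/light at z",30+i)
def tri_pts(mask_fn,box,im):
    h=cv2.cvtColor(im,cv2.COLOR_RGB2HSV); return h
a=cv2.imread("pics/scene0.png").astype(int); d=np.abs(a-s[:,:,::-1]).max(2)>40
for n,(x0,x1,y0,y1) in dict(wide=(286,314,200,230),shoeL=(190,235,225,305),shoeR=(145,190,175,235),jar=(212,234,202,228),brush=(350,430,280,350),narrow_old=(318,350,230,262)).items(): print(n,"changed px",int(d[y0:y1,x0:x1].sum()),"of",(x1-x0)*(y1-y0))
print(observe()['ft_force'],observe()['dq'].round(3))
E
```

```text
t: 24.33
position: [0.4827, -0.1666, 0.1736]
tcp_rot: [0.001, 1.0, -0.018, 0.002]
ft_force: [0.4, 0.2, -0.5]
0.01 dark/light at z 46
0.04 dark/light at z 45
0.07 dark/light at z 44
0.1 dark/light at z 42
0.115 dark/light at z 42
wide changed px 0 of 840
shoeL changed px 0 of 3600
shoeR changed px 0 of 2700
jar changed px 0 of 572
brush changed px 0 of 5600
narrow_old changed px 250 of 1024
[-0.08261014 -0.65438429  0.7617033 ] [ 0.002  0.03   0.001 -0.    -0.001 -0.   ]
```

```bash
python3 -c "
from station import ctrl
print(ctrl.close_job())"
```

```text
the job is handed in; nothing more can be done
None
```

The narrow roll is off its spindle and lying flat in the craft box, the lid is shut over it, and the job is handed in at about 24.5 s of 58 s. No verdict was reported.

**What I did:**
- **Lift:** I gripped the roll across the slope and slid it up along the leaning spindle. The wrist force stayed below about 8 N.
- **Placing:** I lowered the roll into the box until it touched the floor, then eased the grip and dragged it slightly so it pivoted level in the fingers. The force peaked at 40 N while pressing on the box floor. I released it only once it was down.
- **Lid:** I swung the lid over from behind with the closed fingers and pressed until it seated, at 19 N.

**Last checks:**
- **Roll:** before the lid closed, its outline matched a flat roll on the box floor (ring about 18 × 11 px, predicted 17.5 × 11). It sat about 23 mm nearer the robot than the box centre.
- **Lid:** its edge meets the rim at 42–46 mm height along its whole length.
- **Bystanders:** no changed pixels around the wide roll, both shoes, the jar or the brush.
- **Robot:** clear of everything.

**What disagreed or was not checked:**
- **Fingertips:** they appeared to sit about 20–25 mm higher than the stated TCP, both in the pictures and when pressing the lid. I worked by contact force instead.
- **Final view:** I had used up the picture limit before the lid closed, so the lid and bystander checks are pixel measurements only. The roll can't be seen under the shut lid.

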